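# Wipe terminal offcuts off a test plate with a scraper block

## Robot

A 6-joint arm with a two-finger parallel gripper is mounted at the origin on the work surface. World frame = base frame: x ahead of the robot, y to its left, z up, the work surface at z = 0. Lengths are in m, angles in degrees, forces in N, time in s.
With the tool pointing down it reaches from about 0.3 to 0.875 m from the base axis. Payload 4.2 kg.
Tool frame: the origin (TCP) lies between the finger pads; the fingertips stand 17 mm ahead of it and the grasp point (between the pads) lies 2 mm behind it (r.finger_overhang is the distance from the TCP to the fingertips, in m); z points along the fingers, y is the line along which they close (so a half turn about z gives the same grasp; the last joint's range is limited). The gripper opens to 85 mm and grips with 20 to 120 N. Pads are 22 mm wide; open, the fingers measure 114 mm over their backs; the gripper's body (76 mm by 85 mm) begins 54 mm behind the grasp point. The pads swing forward as they close: fully open they stand 13 mm farther back than shut.
Start: joints at [-72.307, 18.312, 89.639, -0, 72.044, -1.146], TCP at [0.186, -0.544, 0.248] pointing down, gripper open.
Joint ranges: [-177.97, 177.97], [-48.28, 115.42], [12.27, 149.76], [-77.06, 257.06], [2.81, 150.46], [-146.56, 146.56]. Speed limits (degrees/s): [147.25, 147.25, 180, 180, 180, 180].

## Interface

Orientations are given as a 3x3 rotation matrix whose columns are the frame's x, y, z axes.
In Python, from cell import r, read_camera, camera_model, spot_in, trace gives the robot as it stands. The module is installed in compiled form; this text tells all that it offers.
- The arm moves only by the tool apply_moves, never from a script. Its argument "plan" is text: rows parted by semicolons, each of 5 numbers parted by spaces: the opening, from 0 (shut) to 1 (fully open), then the shift along the tool's x, y, z in m, then the turn about the tool's z in rad. In form: fingers x y z yaw; .... A call has 1 to 5 rows; each row shifts and turns the commanded pose from where the row before left it, along the tool's axes as they then stand; what a row does not reach is not made up. A row lasts 1/12 s, in which the tool goes at most 41.7 mm and 7.16 degrees, less where a joint would pass 70% of its speed; a pose out of reach is approached as far as the arm can. A call is refused whole if a number of a shift passes 0.0417 or a number of a turn 0.125, either way. A call with a gripper value outside its range is refused whole. The fingers move at their own pace and stop on an object; the grip force is fixed at half the most. Time passes only in rows, so rows that do not move let the fingers close. It gives the time, the measured TCP pose, the force, the opening and the grip force at its end, in the units of the state.
- r.get_obs(): the state, without advancing time (a new reading comes with each control period).
- read_camera(name): name is "scene" or "top"; returns the picture (400x640x3 uint8, red, green, blue); there is no depth.
- camera_model(name): a dict with "fx", "fy", "cx", "cy" (pixels), "eye" and "orientation" of the camera in the world. Camera axes: x right, y up, looking along -z (the intrinsics and any distortion apply to the point x, -y, -z); pixel columns grow to the right and rows downward; lengths in m; the calibration is good to about 2 mm. A picture is of the moment at which its call begins. camera_model takes no time and is no camera call.
- r.job_done(): hands the job in; it is judged then, once.
Trained networks look in the newest picture that a camera, given by its name, has taken for a name from the list of things; names that differ only in an ending like _2 or _b are one class to them, and where a whole thing is asked for, a point or a joint stands for the part that bears it (a point fixed in the world has none). Each returns a list of dicts, best first, with "confidence" (0 to 1); they miss things now and then, are a little off and sometimes report something else, mostly with a low value. They report only what shows in the picture. A call takes as long as a camera call. They do not tell look-alikes from the thing itself.
- spot_in(query, camera): "box" ([left, top, right, bottom] in pixels, round what is visible of it).
- trace(query, camera): "region" (400x640 bool, what is visible of it) and "box" ([left, top, right, bottom] in pixels, round what is visible of it).
The state is a dict: "time": time; "qpos": joint angles; "joint_vel": joint speeds; "joint_efforts": joint torques, N m; "tcp_pos": TCP position; "tool_rot": TCP orientation; "ft_force": force on the tool from outside, world axes, zero at the start; "ft_torque": the same for the moment, N m; "gripper_width": finger opening in m; "grip_force": force on a finger pad.
Only numpy, scipy, OpenCV 4.12 (cv2) and the standard library are available. Lean on these libraries where they do the work, as an engineer would, in place of code of your own. Each camera call takes 0.05 s, during which the arm holds its last target. There are 200 camera calls.

## Task

Take the orange-handled scraper from its blue pad, set it down on the white test plate until you feel it touch, and use it to wipe all five metal offcuts off the plate's open end into the red scrap tray. Touch the offcuts with the scraper only, and leave the black adapter standing on the plate, the plugs in the blue bin and the tape roll where they are. Then stand the scraper upright in the middle of its blue pad again and let go.

Things in the scene. Friction and masses are not known exactly. Their poses are not given: they have to be found in the camera images.
- plate: Fixed white test plate on red feet; origin at table level under its centre. Flat top 45 mm above the origin, 230 mm long along its y; the usable width along its x is 200 mm, between two aluminium rims (8 mm thick, 10 mm above the top) that run along y at x = +-104 mm. Both ends (y = +-115 mm) are open; the slab is 10 mm thick and overhangs the tray and the bin by 9 mm. Its position and yaw vary.
- scrap_tray: Fixed red open tray, 212 (x) x 84 (y) x 32 mm high, walls and floor 4 mm, below one open end of the plate, parallel to it: 148 mm from the plate's centre along the plate's +y or -y (either can occur). Origin at the centre of its underside.
- parts_bin: Fixed blue open bin of the same size, below the other open end of the plate; it holds two good plugs. No offcut belongs here. Origin at the centre of its underside.
- pad: Fixed blue square pad 110 x 110 x 4 mm on the table, left or right of the plate; origin at the centre of its underside, its top 4 mm above.
- scraper: Loose scraper block, 0.18 kg or so, standing upright on the pad. Black hard-rubber blade block 54 (x) x 20 (y) x 30 mm high, whose flat underside does the wiping; above it an orange grip 40 (x) x 20 (y) mm from 30 to 96 mm high. Origin at the centre of the underside, z up the grip. Grip it across its y (20 mm), best about 75 mm above the origin, so that the fingers stay above the adapter.
- adapter: Loose black adapter under test, 36 (x) x 44 (y) mm, 30 mm high (pins to 36 mm), about 0.3 kg, standing near the middle of the plate, not to be moved. Origin at the centre of its underside.
- chip1: Loose metal offcut on the plate: brass block 16 x 14 x 8 mm. Origin at the centre of its underside as first laid.
- chip2: Loose metal offcut on the plate: copper L-shaped tab 18 x 12 mm, 11 mm high. Origin at the centre of its underside as first laid.
- chip3: Loose metal offcut on the plate: dark steel disc 16 mm across, 8 mm high. Origin at the centre of its underside as first laid.
- chip4: Loose metal offcut on the plate: brass bar 20 x 10 x 8 mm. Origin at the centre of its underside as first laid.
- chip5: Loose metal offcut on the plate: dark steel square 15 x 15 x 7 mm. Origin at the centre of its underside as first laid.
- plug1: Loose black plug 34 x 26 x 18 mm (pins 10 mm longer) lying in the blue bin; leave it. Origin at the centre of its underside.
- plug2: Loose black plug 34 x 26 x 18 mm (pins 10 mm longer) lying in the blue bin; leave it. Origin at the centre of its underside.
- tape: Loose yellow roll of tape, 96 mm across, 24 mm high, flat on the table on the other side of the plate from the pad; leave it. Origin at the centre of its underside.
There are look-alikes about, which are no part of the job. Leave any yellow look-alike of the scraper alone. Of the things that look like the pad, the larger one is meant.

How it is judged (in metres and radians):
On the way, in this order (a step that is already met when the one before it is completed fails the run):
1. the scraper is lifted off its pad (z of scraper in the frame of pad above 0.03 m), for 0.2 s.
2. the scraper is set down on the plate and touches it (over 1 N) (contact force between scraper and plate above 1 N), for 0.04 s.
3. all five offcuts lie in the scrap tray (x of chip1 in the frame of scrap_tray between -0.106 and 0.106 m and y of chip1 in the frame of scrap_tray between -0.042 and 0.042 m and z of chip1 in the frame of scrap_tray between -0.005 and 0.032 m and x of chip2 in the frame of scrap_tray between -0.106 and 0.106 m and y of chip2 in the frame of scrap_tray between -0.042 and 0.042 m and z of chip2 in the frame of scrap_tray between -0.005 and 0.032 m and x of chip3 in the frame of scrap_tray between -0.106 and 0.106 m and y of chip3 in the frame of scrap_tray between -0.042 and 0.042 m and z of chip3 in the frame of scrap_tray between -0.005 and 0.032 m and x of chip4 in the frame of scrap_tray between -0.106 and 0.106 m and y of chip4 in the frame of scrap_tray between -0.042 and 0.042 m and z of chip4 in the frame of scrap_tray between -0.005 and 0.032 m and x of chip5 in the frame of scrap_tray between -0.106 and 0.106 m and y of chip5 in the frame of scrap_tray between -0.042 and 0.042 m and z of chip5 in the frame of scrap_tray between -0.005 and 0.032 m), for 0.2 s.
At the end, for the whole second after the job is handed in: All five offcuts lie at rest inside the red scrap tray, below its rim; the scraper stands upright (within 0.1 rad) and at rest on its pad, its centre within 25 mm of the pad's centre; the adapter still stands within 8 mm of its starting place (all of step 3 and linear speed of each of chip1, chip2, chip3, chip4, chip5, scraper below 0.02 m/s and horizontal distance between scraper and pad below 0.025 m and angle between each of scraper, adapter's own z axis and vertical below 0.1 rad and z of scraper in the frame of pad below 0.008 m and distance of adapter from where it was at the start of the episode below 0.008 m); the robot touches nothing.
It fails at once if an offcut is touched by the fingers or the arm (over 0.5 N) (contact force between any of the fingers, the arm and chip1 above 0.5 N or contact force between any of the fingers, the arm and chip2 above 0.5 N or contact force between any of the fingers, the arm and chip3 above 0.5 N or contact force between any of the fingers, the arm and chip4 above 0.5 N or contact force between any of the fingers, the arm and chip5 above 0.5 N).
It fails at once if the adapter is moved by more than 8 mm or tipped by more than 0.2 rad (distance of adapter from where it was at the start of the episode above 0.008 m or angle between adapter's own z axis and vertical above 0.2 rad).
It fails at once if a plug in the blue bin is moved by more than 15 mm (distance of any of plug1, plug2 from where it was at the start of the episode above 0.015 m).
It fails at once if the tape roll is moved by more than 15 mm (distance of tape from where it was at the start of the episode above 0.015 m).
It also fails if it takes over 64 s, if anything falls off the work surface, if the arm or the gripper's body presses on something with over 40 N, if the wrist force passes 120 N, or if a joint passes its speed limit or range.

## Working session

There is one attempt and no reset: what is moved stays moved. The work goes in short steps, Python scripts to look and compute and a tool call to move; the robot and the scene stay as the last step left them, time stands still between calls to the robot, and variables do not carry over. Pictures are saved under pics/ and viewed, at most 11 in all, crops included, and the job is handed in when it is done.

Besides the shell and the picture viewer there is one more tool, called after ">>>" in YAML: its name, and indented under it one key for each argument. apply_moves: Moves the arm, as the interface text tells. Its arguments: {"type":"object","properties":{"plan":{"type":"string"}},"required":["plan"]}

```bash
mkdir -p pics; cat > h.py <<'E'
import numpy as np, cv2
from cell import r, read_camera, camera_model, spot_in, trace
def ray(cam,u,v):
    m=camera_model(cam); d=np.array([(u-m['cx'])/m['fx'],-(v-m['cy'])/m['fy'],-1.])
    return np.array(m['eye']), np.array(m['orientation'])@d
def at(cam,u,v,z):
    e,d=ray(cam,u,v); return e+d*(z-e[2])/d[2]
def proj(cam,p):
    m=camera_model(cam); c=np.array(m['orientation']).T@(np.array(p)-np.array(m['eye']))
    return m['cx']+m['fx']*c[0]/-c[2], m['cy']-m['fy']*c[1]/-c[2]
def save(img,n): cv2.imwrite('pics/'+n,img[...,::-1])
E
python3 - <<'E'
from h import *
a=read_camera('top'); b=read_camera('scene')
save(a,'top0.png'); save(b,'scene0.png')
for c in('top','scene'): print({k:np.round(v,3).tolist() if not isinstance(v,str) else v for k,v in camera_model(c).items()})
for n in ['plate','scrap_tray','parts_bin','pad','scraper','adapter','chip1','chip2','chip3','chip4','chip5','tape']:
    for q in trace(n,'top')[:3]:
        g=q['region']; ys,xs=np.nonzero(g)
        R=cv2.minAreaRect(np.c_[xs,ys].astype(np.float32))
        print(n,round(q['confidence'],2),np.round(q['box']).tolist(),'c',round(xs.mean(),1),round(ys.mean(),1),np.round(R[0],1),np.round(R[1],1),round(R[2],1))
E
```

```text
{'fx': 396.394, 'fy': 396.394, 'cx': 315.605, 'cy': 202.56, 'eye': [0.324, 0.0, 0.912], 'orientation': [[0.009, 0.983, -0.186], [-1.0, 0.014, 0.025], [0.027, 0.185, 0.982]]}
{'fx': 427.439, 'fy': 427.439, 'cx': 312.987, 'cy': 203.928, 'eye': [0.834, 0.394, 0.814], 'orientation': [[-0.725, -0.569, 0.389], [0.689, -0.591, 0.419], [-0.008, 0.572, 0.82]]}
plate 0.96 [236.0, 128.0, 340.0, 219.0] c 288.3 173.6 [288.  172.5] [ 95. 104.] 90.0
scrap_tray 0.58 [340.0, 131.0, 374.0, 221.0] c 355.5 175.7 [355.4 175.5] [91.5 32.7] 89.0
parts_bin 0.95 [204.0, 131.0, 240.0, 224.0] c 220.8 176.8 [220.9 176. ] [34.2 92.7] 1.2
pad 0.89 [131.0, 268.0, 178.0, 311.0] c 154.2 288.4 [154.2 288.2] [36.1 38.3] 8.1
pad 0.58 [339.0, 131.0, 374.0, 221.0] c 355.5 176.1 [354.5 175.5] [91. 35.] 90.0
pad 0.57 [132.0, 193.0, 186.0, 245.0] c 159.1 220.3 [158.  218.5] [49. 50.] 90.0
scraper 0.8 [142.0, 199.0, 173.0, 224.0] c 154.2 213.0 [154.2 213.7] [39.  14.5] 38.7
scraper 0.71 [191.0, 242.0, 220.0, 258.0] c 203.7 248.9 [204. 249.] [12. 32.] 90.0
scraper 0.23 [236.0, 128.0, 341.0, 219.0] c 288.4 173.8 [288. 173.] [ 
[... 719 characters left out ...]
273.8 196.6 [273.8 196.7] [7.8 7.1] 45.0
chip3 0.51 [311.0, 134.0, 318.0, 140.0] c 313.5 136.9 [313.5 137. ] [7.8 4.9] 45.0
chip4 0.61 [276.0, 134.0, 284.0, 144.0] c 281.1 140.0 [281. 140.] [5.7 8.5] 45.0
chip4 0.58 [269.0, 190.0, 277.0, 200.0] c 273.8 196.6 [273.8 196.7] [7.8 7.1] 45.0
chip4 0.51 [311.0, 134.0, 318.0, 140.0] c 313.5 136.9 [313.5 137. ] [7.8 4.9] 45.0
chip5 0.61 [276.0, 134.0, 284.0, 144.0] c 281.1 140.0 [281. 140.] [5.7 8.5] 45.0
chip5 0.58 [269.0, 190.0, 277.0, 200.0] c 273.8 196.6 [273.8 196.7] [7.8 7.1] 45.0
chip5 0.51 [311.0, 134.0, 318.0, 140.0] c 313.5 136.9 [313.5 137. ] [7.8 4.9] 45.0
tape 0.5 [139.0, 200.0, 170.0, 222.0] c 153.0 212.6 [153.3 213.3] [37.5 15.6] 45.0
```

View pics/top0.png

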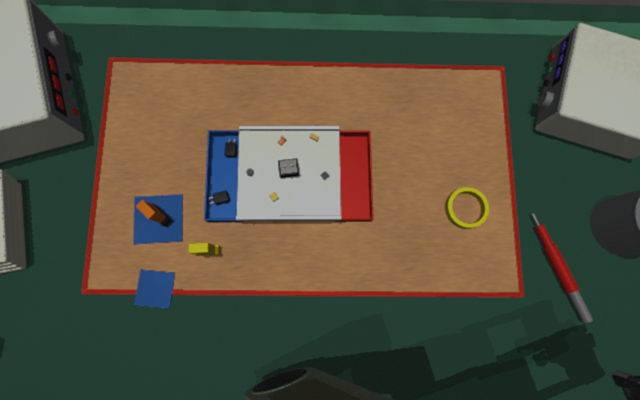

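View pics/scene0.png

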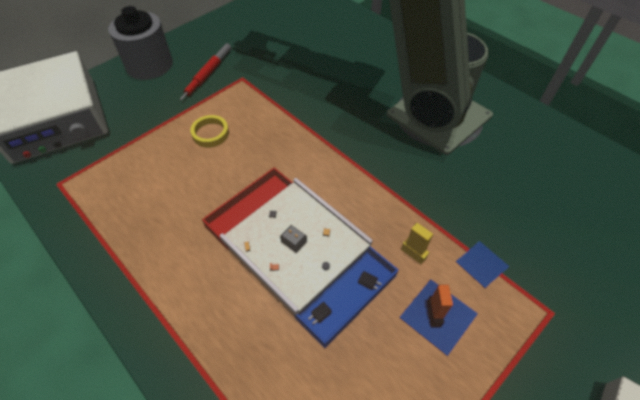

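The scene shows two candidate scrapers: orange at top (154,213), and yellow at (203,249). The orange one is meant, because it has the orange handle and stands on the larger pad. There are also two pads: the 50 px one at (158,219) and the 36 px one at (154,288). The larger is meant. The tray is right of the plate (-y world) and the bin is left. I'll confirm this in one crop and measure.

```bash
python3 - <<'E'
from h import *
import json
a=read_camera('top'); b=read_camera('scene')
c1=cv2.resize(a[185:315,120:250],(520,520),interpolation=cv2.INTER_CUBIC)
c2=cv2.resize(b[225:360,390:480],(280,420),interpolation=cv2.INTER_CUBIC)
im=np.zeros((520,800,3),np.uint8); im[:,:520]=c1; im[:420,520:]=c2; save(im,'crop0.png')
def rect(mask,cam,z):
    ys,xs=np.nonzero(mask)
    pts=np.array([at(cam,u+.0,v+.0,z)[:2] for u,v in zip(xs,ys)],np.float32)
    return cv2.minAreaRect(pts*1000)
hsv=cv2.cvtColor(a,cv2.COLOR_RGB2HSV)
def show(n,R): print(n,np.round(R[0]),np.round(R[1]),round(R[2],1))
for cam,img in(('top',a),('scene',b)):
    for n,z in [('plate',.045),('scrap_tray',.032),('parts_bin',.032),('pad',.004),('adapter',.03),('tape',.024),('scraper',.05)]:
        for q in trace(n,cam)[:3 if n in('pad','scraper') else 1]: show(cam+' '+n+' %.2f'%q['confidence'],rect(q['region'],cam,z))
    # chips by blobs: non-white within plate
    q=trace('plate',cam)[0]; h=cv2.convexHull(np.argwhere(q['region'])[:,::-1].astype(np.int32))
    M=cv2.erode(cv2.fillConvexPoly(np.zeros((400,640),np.uint8),h,1),np.ones((9,9)))
    hs=cv2.cvtColor(img,cv2.COLOR_RGB2HSV)
    bad=((hs[...,2]<130)|(hs[...,1]>70))&(M>0)
    k,_,st,ce=cv2.connectedComponentsWithStats(bad.astype(np.uint8))
    for i in range(1,k):
        if st[i,4]>8: print(cam,'blob',st[i].tolist(),np.round(ce[i],1),np.round(at(cam,*ce[i],.050)*1000)[:2])
E
```

```text
Traceback (most recent call last):
  File "h.py", line 7, in at
    e,d=ray(cam,u,v); return e+d*(z-e[2])/d[2]
        ~~~^^^^^^^^^
  File "h.py", line 4, in ray
    m=camera_model(cam); d=np.array([(u-m['cx'])/m['fx'],-(v-m['cy'])/m['fy'],-1.])
ValueError: time passes only in moves, steps and waits
```

View pics/crop0.png

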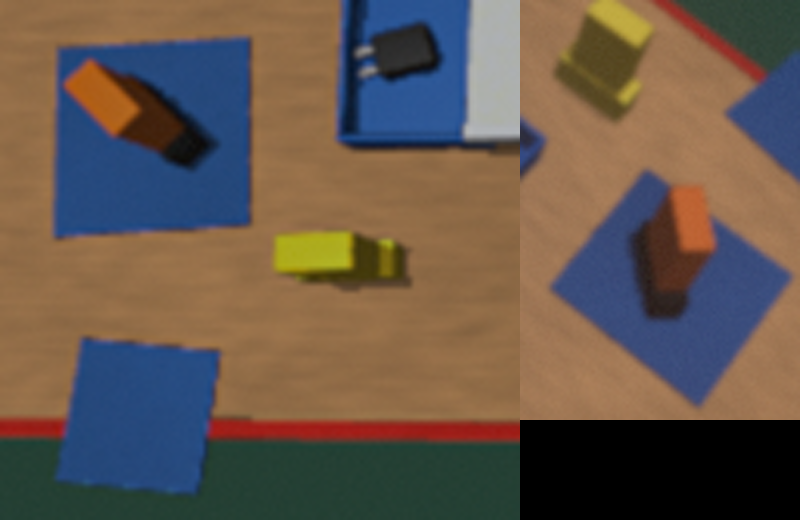

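The crop confirms it. The orange scraper stands upright on the larger pad, with its grip top at about (145,209) in top-image pixels. The yellow look-alike stands off any pad. I'm rerunning the measurement with the camera model cached.

```bash
sed -i 's/^def ray/_cm=camera_model\n_C={}\ndef camera_model(n):\n    if n not in _C: _C[n]=_cm(n)\n    return _C[n]\ndef ray/' h.py; cat > m.py <<'E'
from h import *
def rect(mask,cam,z):
    ys,xs=np.nonzero(mask)
    return cv2.minAreaRect(np.array([at(cam,u,v,z)[:2] for u,v in zip(xs,ys)],np.float32)*1000)
def show(n,R): print(n,np.round(R[0]),np.round(R[1]),round(R[2],1))
def blobs(cam,img,hull):
    M=cv2.erode(cv2.fillConvexPoly(np.zeros((400,640),np.uint8),hull,1),np.ones((7,7)))
    hs=cv2.cvtColor(img,cv2.COLOR_RGB2HSV)
    bad=((hs[...,2]<130)|(hs[...,1]>70))&(M>0)
    k,_,st,ce=cv2.connectedComponentsWithStats(bad.astype(np.uint8))
    for i in range(1,k):
        if st[i,4]>8: print(cam,'blob',st[i].tolist(),np.round(ce[i],1),np.round(at(cam,*ce[i],.049)*1000)[:2])
E
python3 - <<'E'
from m import *
for cam in('top','scene'):
    img=read_camera(cam)
    for n,z in [('plate',.047),('scrap_tray',.032),('parts_bin',.032),('pad',.004),('adapter',.03+.045),('tape',.024)]:
        for q in trace(n,cam)[:3 if n=='pad' else 1]: show(cam+' '+n+' %.2f'%q['confidence'],rect(q['region'],cam,z))
    q=trace('plate',cam)[0]; blobs(cam,img,cv2.convexHull(np.argwhere(q['region'])[:,::-1].astype(np.int32)))
    hs=cv2.cvtColor(img,cv2.COLOR_RGB2HSV)
    # pad blue region with the scraper
    g=((hs[...,0]<14)&(hs[...,1]>150)&(hs[...,2]>150)).astype(np.uint8)
    k,l,st,ce=cv2.connectedComponentsWithStats(g)
    for i in range(1,k):
        if st[i,4]>40: print(cam,'orange',st[i].tolist()); show('  @.1',rect(l==i,cam,.1))
k=np.array([(90,58),(140,98),(118,136),(65,88)])/4+[120,185]
print(np.round([at('top',*p,.1)[:2]*1000 for p in k]))
k=np.array([(58,46),(250,38),(250,226),(54,238)])/4+[120,185]
print(np.round([at('top',*p,.004)[:2]*1000 for p in k]))
k=np.array([(645,168),(793,276),(699,406),(550,287)]); k=(k-[520,0])*[90/280,135/420]+[390,225]
print(np.round([at('scene',*p,.004)[:2]*1000 for p in k]))
k=np.array([(671,190),(704,185),(715,250),(680,250)]); k=(k-[520,0])*[90/280,135/420]+[390,225]
print(np.round([at('scene',*p,.1)[:2]*1000 for p in k]))
# rectified ortho image of the plate at z=.045
a=read_camera('top'); x0,x1,y0,y1=.25,.55,-.15,.35
E
```

```text
top plate 0.91 [557.  40.] [224. 232.] 0.9
top scrap_tray 0.76 [ 557. -110.] [216.  84.] 0.2
top parts_bin 0.78 [553. 194.] [214.  74.] 1.0
top pad 0.68 [454. 337.] [110. 112.] 3.8
top pad 0.57 [298. 333.] [80. 80.] 84.9
top pad 0.24 [568.  42.] [233. 244.] 0.5
top adapter 0.70 [559.  39.] [38. 41.] 5.6
top tape 0.82 [ 486. -369.] [ 94. 103.] 26.3
top blob [241, 129, 96, 2, 190] [288.5 129.5] [657.  42.]
top blob [310, 133, 9, 9, 46] [314. 137.] [640. -17.]
top blob [278, 136, 9, 9, 49] [281.8 140.1] [631.  57.]
top blob [278, 158, 23, 21, 396] [288.5 168.2] [565.  40.]
top blob [247, 169, 7, 8, 45] [249.9 172.3] [554. 126.]
top blob [321, 171, 8, 9, 48] [324.6 175.1] [551. -41.]
top blob [270, 193, 9, 9, 47] [273.8 196.7] [499.  71.]
top orange [340, 137, 30, 82, 2191]
  @.1 [ 535. -101.] [177.  58.] 1.1
top orange [540, 226, 20, 34, 94]
  @.1 [ 400. -508.] [75.  6.] 24.4
top orange [559, 261, 9, 16, 42]
  @.1 [ 347. -531.] [32.  5.] 22.2
top orange [95, 290, 40, 3, 73]
  @.1 [295. 375.] [ 4. 76.] 0.5
top orange [173, 290, 268, 6, 846]
  @.1 [295.  -6.] [534.   9.] 89.9
scene plate 
[... 587 characters left out ...]
245.9] [640. -15.]
scene blob [270, 263, 9, 7, 53] [273.9 266.4] [630.  59.]
scene blob [322, 262, 8, 8, 47] [325.4 265.7] [556. 128.]
scene orange [211, 177, 75, 58, 1202]
  @.1 [591. -60.] [173.  36.] 1.0
scene orange [134, 282, 92, 118, 445]
  @.1 [847.  66.] [270.   6.] 89.5
scene orange [439, 285, 13, 20, 198]
  @.1 [461. 333.] [36. 18.] 46.7
scene orange [529, 312, 24, 31, 82]
  @.1 [393. 478.] [ 5. 72.] 89.1
scene orange [483, 362, 31, 38, 156]
  @.1 [518. 479.] [ 6. 81.] 89.6
[[479. 337.]
 [459. 310.]
 [439. 319.]
 [463. 348.]]
[[504. 396.]
 [511. 286.]
 [402. 278.]
 [394. 388.]]
[[405. 283.]
 [397. 393.]
 [505. 400.]
 [513. 292.]]
[[456. 315.]
 [440. 326.]
 [468. 354.]
 [482. 341.]]
```

```bash
cat > g.py <<'E'
# python3 g.py X Y Z yaw(deg of tool y axis in world; mod 180): prints tool-frame shifts
import sys
from h import *
o=r.get_obs(); R=np.array(o['tool_rot']); p=np.array(o['tcp_pos'])
a=np.degrees(np.arctan2(R[1,1],R[0,1]))
print('t',round(o['time'],2),'tcp',np.round(p*1000,1),'yang',round(a,2),'z',np.round(R[:,2],3),'w',round(o['gripper_width'],4),'F',np.round(o['ft_force'],1),'q',np.round(o['qpos'],1))
if len(sys.argv)>3:
    t=np.array([float(v) for v in sys.argv[1:4]]); print('shift mm',np.round(R.T@(t-p)*1000,1))
    if len(sys.argv)>4:
        d=(float(sys.argv[4])-a+90)%180-90; print('tool yaw rad (z down => minus)',round(-np.radians(d),3))
E
python3 g.py .461 .332 .2 139
```

```text
t 1.7 tcp [ 185.7 -544.2  248.4] yang -71.16 z [ 0. -0. -1.] w 0.0856 F [-0.1  0.3  0.2] q [-72.3  18.3  89.6  -0.   72.   -1.1]
shift mm [ 543.5 -740.4   48.3]
tool yaw rad (z down => minus) -0.526
```

>>> apply_moves:
  plan: "1 0 0 0 -0.105;1 0 0 0 -0.105;1 0 0 0 -0.105;1 0 0 0 -0.105;1 0 0 0 -0.106"

```text
time: 2.12
tcp_pos: [0.1857, -0.5442, 0.2483]
tool_rot: [[0.652, 0.758, 0.0], [0.758, -0.652, -0.0], [-0.0, 0.0, -1.0]]
ft_force: [-0.0, 1.6, -0.7]
gripper_width: 0.0855
grip_force: 0.0
```

>>> apply_moves:
  plan: "1 0.0337 -0.0147 0 0;1 0.0337 -0.0147 0 0;1 0.0337 -0.0147 0 0;1 0.0337 -0.0147 0 0;1 0.0337 -0.0147 0 0"

```text
time: 2.53
tcp_pos: [0.241, -0.3672, 0.2483]
tool_rot: [[0.657, 0.754, 0.0], [0.754, -0.657, -0.0], [0.0, 0.0, -1.0]]
ft_force: [0.8, -0.0, 0.1]
gripper_width: 0.0852
grip_force: 0.0
```

>>> apply_moves:
  plan: "1 0.0337 -0.0147 0 0;1 0.0337 -0.0147 0 0;1 0.0337 -0.0147 0 0;1 0.0337 -0.0147 0 0;1 0.0337 -0.0147 0 0"

```text
time: 2.95
tcp_pos: [0.296, -0.1918, 0.2486]
tool_rot: [[0.657, 0.754, 0.001], [0.754, -0.657, -0.001], [0.0, 0.001, -1.0]]
ft_force: [0.7, -0.0, 0.6]
gripper_width: 0.0854
grip_force: 0.0
```

>>> apply_moves:
  plan: "1 0.0337 -0.0147 0 0;1 0.0337 -0.0147 0 0;1 0.0337 -0.0147 0 0;1 0.0337 -0.0147 0 0;1 0.0337 -0.0147 0 0"

```text
time: 3.37
tcp_pos: [0.3512, -0.0163, 0.2487]
tool_rot: [[0.656, 0.754, 0.001], [0.754, -0.656, -0.0], [0.001, 0.001, -1.0]]
ft_force: [1.6, -1.4, -0.6]
gripper_width: 0.0852
grip_force: 0.0
```

>>> apply_moves:
  plan: "1 0.0337 -0.0147 0 0;1 0.0337 -0.0147 0 0;1 0.0337 -0.0147 0 0;1 0.0337 -0.0147 0 0;1 0.0337 -0.0147 0 0"

```text
time: 3.78
tcp_pos: [0.4064, 0.1593, 0.2485]
tool_rot: [[0.656, 0.755, 0.001], [0.755, -0.656, 0.0], [0.001, 0.001, -1.0]]
ft_force: [0.4, -1.3, 0.3]
gripper_width: 0.0852
grip_force: 0.0
```

>>> apply_moves:
  plan: "1 0.0337 -0.0147 0 0;1 0.0337 -0.0147 0 0;1 0.0337 -0.0147 0 0;1 0.0337 -0.0147 0 0;1 0 0 0 0"

```text
time: 4.2
tcp_pos: [0.4522, 0.3032, 0.2477]
tool_rot: [[0.654, 0.757, 0.002], [0.757, -0.654, 0.004], [0.004, -0.001, -1.0]]
ft_force: [0.4, 0.6, 0.2]
gripper_width: 0.0856
grip_force: 0.0
```

```bash
python3 g.py .461 .332 .081 139
```

```text
t 4.2 tcp [452.2 303.2 247.7] yang -40.81 z [ 0.002  0.004 -1.   ] w 0.0856 F [0.4 0.6 0.2] q [32.6 15.5 93.8  0.1 70.5 73.3]
shift mm [ 26.9 -12.  166.8]
tool yaw rad (z down => minus) 0.003
```

>>> apply_moves:
  plan: "1 0.027 -0.012 0 0;1 0 0 0.04 0;1 0 0 0.04 0;1 0 0 0.04 0;1 0 0 0 0"

```text
time: 4.62
tcp_pos: [0.4546, 0.3226, 0.1212]
tool_rot: [[0.656, 0.755, -0.013], [0.754, -0.656, -0.009], [-0.016, -0.004, -1.0]]
ft_force: [-0.4, -0.2, -0.8]
gripper_width: 0.0856
grip_force: 0.0
```

```bash
python3 g.py .461 .332 .077 139; python3 - <<'E'
from h import *
a=read_camera('top');b=read_camera('scene')
im=np.zeros((400,800,3),np.uint8)
im[:,:400]=cv2.resize(a[170:270,110:210],(400,400),interpolation=cv2.INTER_CUBIC);im[:,400:]=cv2.resize(b[240:360,390:510],(400,400),interpolation=cv2.INTER_CUBIC)
save(im,'pre.png')
E
```

```text
t 4.62 tcp [454.6 322.6 121.2] yang -41.02 z [-0.013 -0.009 -1.   ] w 0.0856 F [-0.4 -0.2 -0.8] q [ 34.2  23.5 101.7  -0.   55.8  75.2]
shift mm [12.  -1.2 44. ]
tool yaw rad (z down => minus) -0.0
```

View pics/pre.png

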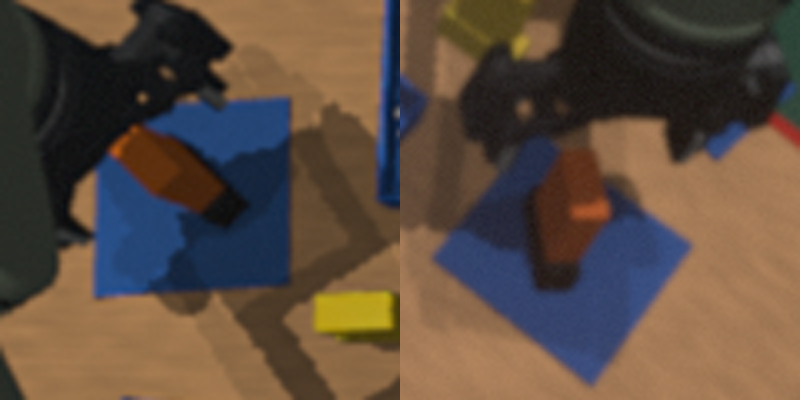

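The picture shows the open fingers astride the orange grip, roughly centred and parallel to it. The grip top is at crop (145,150) left and (580,180) right. I'll settle, then re-read the pose.

>>> apply_moves:
  plan: "1 0 0 0 0;1 0 0 0 0"

```text
time: 4.88
tcp_pos: [0.4607, 0.3267, 0.1313]
tool_rot: [[0.657, 0.754, 0.005], [0.754, -0.657, 0.003], [0.005, 0.002, -1.0]]
ft_force: [0.2, 0.1, 0.7]
gripper_width: 0.0855
grip_force: 0.0
```

```bash
python3 g.py .461 .332 .077 139
```

```text
t 4.88 tcp [460.7 326.7 131.3] yang -41.04 z [ 0.005  0.003 -1.   ] w 0.0855 F [0.2 0.1 0.7] q [ 34.2  22.9 100.9  -0.   55.9  75.2]
shift mm [ 3.9 -3.4 54.3]
tool yaw rad (z down => minus) -0.001
```

Fast descents overshoot, so I'll go slower.

>>> apply_moves:
  plan: "1 0.004 -0.003 0.014 0;1 0 0 0.014 0;1 0 0 0.014 0;1 0 0 0.011 0;1 0 0 0 0"

```text
time: 5.3
tcp_pos: [0.4592, 0.3305, 0.0749]
tool_rot: [[0.656, 0.754, -0.001], [0.754, -0.656, -0.001], [-0.001, -0.0, -1.0]]
ft_force: [-0.8, 0.1, 0.5]
gripper_width: 0.0855
grip_force: 0.0
```

>>> apply_moves:
  plan: "1 0 0 0 0;0 0 0 0 0;0 0 0 0 0;0 0 0 0 0;0 0 0 0 0"

```text
time: 5.72
tcp_pos: [0.4597, 0.3309, 0.0759]
tool_rot: [[0.656, 0.754, 0.001], [0.754, -0.656, 0.001], [0.001, 0.0, -1.0]]
ft_force: [-0.3, -0.3, -0.2]
gripper_width: 0.0386
grip_force: 0.0
```

>>> apply_moves:
  plan: "0 0 0 0 0;0 0 0 0 0;0 0 0 0 0;0 0 0 0 0"

```text
time: 6.05
tcp_pos: [0.4595, 0.3308, 0.0756]
tool_rot: [[0.656, 0.754, 0.0], [0.754, -0.656, 0.0], [0.0, 0.0, -1.0]]
ft_force: [-0.7, -0.6, 2.9]
gripper_width: 0.0194
grip_force: 58.7
```

```bash
python3 g.py .461 .332 .077 139
```

```text
t 6.05 tcp [459.5 330.8  75.6] yang -41.02 z [ 0.  0. -1.] w 0.0194 F [-0.7 -0.6  2.9] q [ 34.6  26.8 104.   -0.   49.2  75.6]
shift mm [ 1.9  0.3 -1.4]
tool yaw rad (z down => minus) -0.0
```

>>> apply_moves:
  plan: "0 0 0 -0.01 0;0 0 0 -0.025 0;0 0 0 -0.03 0;0 0 0 -0.03 0;0 0 0 -0.025 0"

```text
time: 6.47
tcp_pos: [0.4594, 0.3308, 0.1975]
tool_rot: [[0.656, 0.754, 0.001], [0.754, -0.656, 0.001], [0.001, 0.0, -1.0]]
ft_force: [0.4, 1.5, -0.8]
gripper_width: 0.0196
grip_force: 58.6
```

>>> apply_moves:
  plan: "0 0 0 0 -0.122;0 0 0 0 -0.122;0 0 0 0 -0.122;0 0 0 0 -0.122;0 0 0 0 -0.122"

```text
time: 6.88
tcp_pos: [0.4591, 0.3306, 0.1955]
tool_rot: [[0.1, 0.995, -0.0], [0.995, -0.1, -0.0], [-0.0, -0.0, -1.0]]
ft_force: [-0.1, 0.5, -0.9]
gripper_width: 0.0198
grip_force: 58.7
```

>>> apply_moves:
  plan: "0 0 0 0 -0.12;0 0 0 0 0;0 0 0 0 0"

```text
time: 7.13
tcp_pos: [0.4592, 0.3307, 0.1954]
tool_rot: [[-0.011, 1.0, -0.0], [1.0, 0.011, -0.0], [-0.0, -0.0, -1.0]]
ft_force: [-0.6, -0.5, -1.5]
gripper_width: 0.0194
grip_force: 58.7
```

```bash
python3 g.py .584 .124 .19 0.9
```

```text
t 7.13 tcp [459.2 330.7 195.4] yang 0.63 z [-0. -0. -1.] w 0.0194 F [-0.6 -0.5 -1.5] q [34.6 19.7 95.6 -0.  64.8 34. ]
shift mm [-208.   122.5    5.4]
tool yaw rad (z down => minus) -0.005
```

>>> apply_moves:
  plan: "0 -0.02 0.012 0 0;0 -0.035 0.02 0 0;0 -0.035 0.02 0 0;0 -0.035 0.02 0 0;0 -0.035 0.02 0 0"

```text
time: 7.55
tcp_pos: [0.5542, 0.1706, 0.1955]
tool_rot: [[-0.012, 1.0, 0.0], [1.0, 0.012, -0.0], [-0.0, 0.0, -1.0]]
ft_force: [0.8, 1.7, -1.8]
gripper_width: 0.0191
grip_force: 58.8
```

>>> apply_moves:
  plan: "0 -0.03 0.02 0 0;0 -0.018 0.01 0 -0.005;0 0 0 0.01 0;0 0 0 0.01 0;0 0 0 0 0"

```text
time: 7.97
tcp_pos: [0.5823, 0.1246, 0.1726]
tool_rot: [[-0.017, 1.0, -0.006], [1.0, 0.017, -0.001], [-0.001, -0.006, -1.0]]
ft_force: [0.1, 0.0, -2.4]
gripper_width: 0.0197
grip_force: 58.8
```

```bash
python3 g.py .584 .124 .1166 0.9; python3 - <<'E'
from h import *
a=read_camera('top');b=read_camera('scene')
im=np.zeros((480,800,3),np.uint8)
im[:,:400]=cv2.resize(a[115:235,215:315],(400,480),interpolation=cv2.INTER_CUBIC);im[:,400:]=cv2.resize(b[190:310,270:370],(400,480),interpolation=cv2.INTER_CUBIC)
save(im,'c.png')
E
```

```text
t 7.97 tcp [582.3 124.6 172.6] yang 1.0 z [-0.006 -0.001 -1.   ] w 0.0197 F [ 0.1  0.  -2.4] q [11.  23.5 93.2  0.  63.7  9.9]
shift mm [-0.6  2.  56. ]
tool yaw rad (z down => minus) 0.002
```

View pics/c.png

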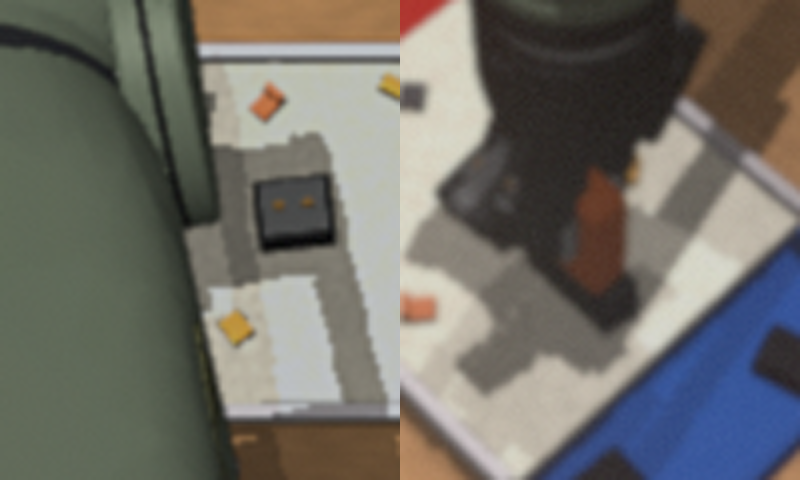

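The blade hangs over the plate beyond the adapter: blade bottom at crop (600,320) right, adapter clear at (295,210) left. I'll set it down.

>>> apply_moves:
  plan: "0 0 0 0.012 0;0 0 0 0.014 0;0 0 0 0.014 0;0 0 0 0.01 0;0 0 0 0 0"

```text
time: 8.48
tcp_pos: [0.5827, 0.1252, 0.1234]
tool_rot: [[-0.02, 1.0, -0.004], [1.0, 0.02, -0.001], [-0.001, -0.004, -1.0]]
ft_force: [-1.4, 0.5, -1.2]
gripper_width: 0.0197
grip_force: 58.9
```

>>> apply_moves:
  plan: "0 0 0 0.002 0;0 0 0 0.002 0;0 0 0 0.001 0;0 0 0 0 0"

```text
time: 8.82
tcp_pos: [0.5846, 0.1247, 0.1208]
tool_rot: [[-0.019, 1.0, 0.001], [1.0, 0.019, 0.0], [0.0, 0.001, -1.0]]
ft_force: [-0.8, -0.5, -1.5]
gripper_width: 0.0194
grip_force: 58.9
```

>>> apply_moves:
  plan: "0 0 0 0.002 0;0 0 0 0.001 0;0 0 0 0.001 0;0 0 0 0 0"

```text
time: 9.15
tcp_pos: [0.5844, 0.1244, 0.1166]
tool_rot: [[-0.019, 1.0, 0.0], [1.0, 0.019, -0.0], [-0.0, 0.0, -1.0]]
ft_force: [-0.5, 0.2, -0.6]
gripper_width: 0.0195
grip_force: 59.1
```

>>> apply_moves:
  plan: "0 0 0 0.001 0;0 0 0 0 0"

```text
time: 9.32
tcp_pos: [0.5845, 0.1244, 0.1166]
tool_rot: [[-0.019, 1.0, 0.001], [1.0, 0.019, -0.0], [-0.0, 0.001, -1.0]]
ft_force: [-1.9, -1.9, 6.1]
gripper_width: 0.0193
grip_force: 60.0
```

>>> apply_moves:
  plan: "0 0 0 -0.002 0;0 0 -0.008 0 0;0 0 -0.01 0 0;0 0 -0.01 0 0;0 0 -0.01 0 0"

```text
time: 9.73
tcp_pos: [0.5446, 0.1237, 0.1169]
tool_rot: [[-0.019, 1.0, -0.001], [1.0, 0.019, -0.0], [-0.0, -0.001, -1.0]]
ft_force: [0.5, -0.4, -1.9]
gripper_width: 0.0191
grip_force: 58.9
```

>>> apply_moves:
  plan: "0 0 -0.01 0 0;0 0 -0.01 0 0;0 0 -0.006 0 0;0 0 -0.003 0 0;0 0 0 0 0"

```text
time: 10.15
tcp_pos: [0.5166, 0.1232, 0.1174]
tool_rot: [[-0.019, 1.0, -0.0], [1.0, 0.019, -0.0], [-0.0, -0.0, -1.0]]
ft_force: [-1.1, -0.9, -1.9]
gripper_width: 0.0191
grip_force: 58.9
```

>>> apply_moves:
  plan: "0 0 0.003 0 0;0 0 0.006 -0.005 0;0 0 0 -0.02 0;0 0 0 -0.02 0;0 0 0 -0.01 0"

```text
time: 10.57
tcp_pos: [0.5286, 0.1237, 0.1747]
tool_rot: [[-0.019, 1.0, 0.005], [1.0, 0.019, 0.001], [0.001, 0.005, -1.0]]
ft_force: [0.8, 0.0, -1.9]
gripper_width: 0.0194
grip_force: 59.0
```

```bash
python3 g.py .500 .145 .17 -89.1; python3 - <<'E'
from m import *
H=np.array([proj('top',p) for p in [(.452,.155,.045),(.656,.157,.045),(.660,-.074,.045),(.456,-.075,.045)]]).astype(np.int32)
blobs('top',read_camera('top'),cv2.convexHull(H))
H=np.array([proj('scene',p) for p in [(.452,.155,.045),(.656,.157,.045),(.660,-.074,.045),(.456,-.075,.045)]]).astype(np.int32)
b=read_camera('scene');blobs('scene',b,cv2.convexHull(H))
save(cv2.resize(b[180:320,210:400],(760,560),interpolation=cv2.INTER_CUBIC),'c2.png')
E
```

```text
t 10.57 tcp [528.6 123.7 174.7] yang 1.07 z [ 0.005  0.001 -1.   ] w 0.0194 F [ 0.8  0.  -1.9] q [ 12.   18.7 100.5  -0.   60.6  10.9]
shift mm [ 21.9 -28.3   4.6]
tool yaw rad (z down => minus) -1.568
top blob [238, 132, 67, 83, 3492] [265.9 181.2] [534.  90.]
top blob [310, 134, 9, 7, 43] [313.9 136.9] [640. -17.]
top blob [278, 136, 8, 9, 46] [281.7 140. ] [632.  57.]
top blob [321, 172, 8, 8, 44] [324.5 175.3] [550. -41.]
scene blob [304, 205, 50, 64, 1803] [327.1 238.6] [510.  87.]
scene blob [270, 211, 6, 7, 35] [272.5 213.7] [551. -38.]
scene blob [280, 226, 29, 27, 481] [294.4 238.4] [558.  40.]
scene blob [244, 242, 6, 9, 43] [246.7 245.9] [640. -15.]
scene blob [270, 263, 9, 7, 52] [273.9 266.4] [630.  59.]
```

View pics/c2.png

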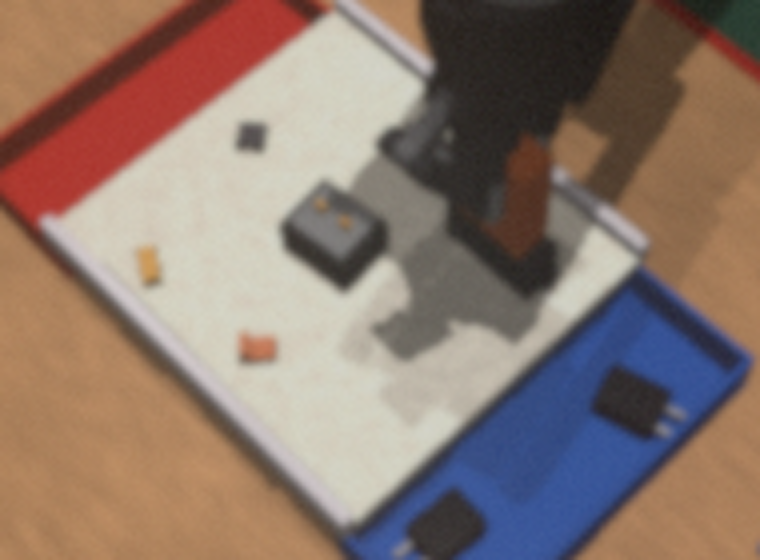

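The disc has left (555,127) and sits hidden behind the blade. The other chips and the adapter, at crop (335,235), are unmoved. Now I'll turn the blade 90° and move to the start of lane 2.

>>> apply_moves:
  plan: "0 0 0 0 0.1211;0 0 0 0 0.1211;0 0 0 0 0.1211;0 0 0 0 0.1211;0 0 0 0 0.1211"

```text
time: 11.08
tcp_pos: [0.526, 0.1232, 0.171]
tool_rot: [[0.558, 0.83, -0.002], [0.83, -0.558, -0.001], [-0.002, -0.001, -1.0]]
ft_force: [0.1, 0.1, -2.1]
gripper_width: 0.0191
grip_force: 58.9
```

>>> apply_moves:
  plan: "0 0 0 0 0.1211;0 0 0 0 0.1211;0 0 0 0 0.1211;0 0 0 0 0.1211;0 0 0 0 0.1211"

```text
time: 11.5
tcp_pos: [0.526, 0.1232, 0.171]
tool_rot: [[0.931, 0.364, -0.002], [0.364, -0.931, -0.001], [-0.002, -0.0, -1.0]]
ft_force: [0.8, 1.6, -1.3]
gripper_width: 0.0193
grip_force: 58.9
```

>>> apply_moves:
  plan: "0 0 0 0 0.1211;0 0 0 0 0.1211;0 0 0 0 0.1211;0 0 0 0 0;0 0 0 0 0"

```text
time: 11.92
tcp_pos: [0.5261, 0.1233, 0.1713]
tool_rot: [[1.0, 0.018, -0.002], [0.018, -1.0, -0.0], [-0.002, 0.0, -1.0]]
ft_force: [-0.8, -0.5, -1.4]
gripper_width: 0.0194
grip_force: 58.9
```

```bash
python3 g.py .500 .147 .17 -89.1; python3 - <<'E'
from m import *
for c in('top','scene'):
    H=np.array([proj(c,p) for p in [(.452,.155,.045),(.656,.157,.045),(.660,-.074,.045),(.456,-.075,.045)]]).astype(np.int32)
    b=read_camera(c);blobs(c,b,cv2.convexHull(H))
a=read_camera('top')
im=np.zeros((480,800,3),np.uint8)
im[:,:400]=cv2.resize(a[115:235,225:325],(400,480),interpolation=cv2.INTER_CUBIC);im[:,400:]=cv2.resize(b[190:310,270:370],(400,480),interpolation=cv2.INTER_CUBIC)
save(im,'c3.png')
E
```

```text
t 11.92 tcp [526.1 123.3 171.3] yang -88.94 z [-0.002 -0.    -1.   ] w 0.0194 F [-0.8 -0.5 -1.4] q [ 12.   18.8 100.8  -0.   60.5 100.9]
shift mm [-25.6 -24.2   1.4]
tool yaw rad (z down => minus) 0.003
top blob [238, 132, 67, 83, 3599] [265.9 180.3] [537.  90.]
top blob [310, 133, 9, 8, 44] [313.9 136.8] [641. -16.]
top blob [278, 136, 8, 9, 46] [281.7 140. ] [632.  57.]
top blob [321, 172, 8, 8, 44] [324.5 175.3] [550. -41.]
scene blob [280, 205, 72, 59, 1840] [321.5 240.4] [521.  82.]
scene blob [270, 211, 6, 7, 35] [272.5 213.7] [551. -38.]
scene blob [244, 242, 6, 9, 43] [246.7 245.9] [640. -15.]
scene blob [270, 263, 9, 7, 52] [273.9 266.4] [630.  59.]
```

View pics/c3.png

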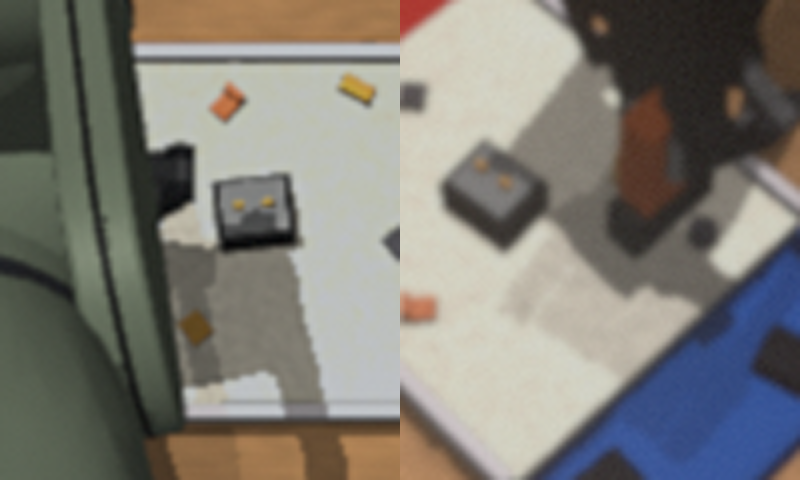

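The disc shows at crop (703,233) right, and the brass chip at (195,328) left. Now I'll get the disc's position.

```bash
python3 -c "
from h import *
print(at('scene',345.75,248.25,.049))
for y in(.145,.152,.157): print(y,proj('scene',(.5,y,.045)))"
```

```text
[0.49818634 0.12905569 0.049     ]
0.145 (np.float64(350.69952851828873), np.float64(254.75828158713838))
0.152 (np.float64(353.21876564864294), np.float64(256.98324115355626))
0.157 (np.float64(355.02874171998985), np.float64(258.5817899866169))
```

>>> apply_moves:
  plan: "0 -0.01 -0.01 0 0;0 -0.01 -0.01 0 0;0 -0.006 -0.006 0 0;0 0 0 0 0"

```text
time: 12.4
tcp_pos: [0.4979, 0.1504, 0.1723]
tool_rot: [[1.0, 0.018, -0.001], [0.018, -1.0, 0.0], [-0.001, -0.0, -1.0]]
ft_force: [-0.2, -0.2, -1.9]
gripper_width: 0.0198
grip_force: 58.9
```

```bash
python3 g.py .500 .149 .1175 -89.1
```

```text
t 12.4 tcp [497.9 150.4 172.3] yang -88.97 z [-0.001  0.    -1.   ] w 0.0198 F [-0.2 -0.2 -1.9] q [ 15.5  17.  103.3   0.   59.7 104.5]
shift mm [ 2.1  1.4 54.8]
tool yaw rad (z down => minus) 0.002
```

>>> apply_moves:
  plan: "0 0.002 0 0.01 0;0 0 0 0.012 0;0 0 0 0.012 0;0 0 0 0.01 0;0 0 0 0.006 0"

```text
time: 12.82
tcp_pos: [0.5016, 0.1487, 0.1206]
tool_rot: [[1.0, 0.016, -0.002], [0.016, -1.0, -0.001], [-0.002, 0.001, -1.0]]
ft_force: [-0.3, -0.2, -1.0]
gripper_width: 0.0196
grip_force: 58.9
```

>>> apply_moves:
  plan: "0 0 0 0.003 0;0 0 0 0 0;0 0 0 0 0"

```text
time: 13.07
tcp_pos: [0.5023, 0.149, 0.1194]
tool_rot: [[1.0, 0.015, 0.0], [0.015, -1.0, 0.0], [0.0, 0.0, -1.0]]
ft_force: [0.4, -0.7, -1.2]
gripper_width: 0.0199
grip_force: 58.9
```

>>> apply_moves:
  plan: "0 -0.001 0.006 0.0015 0;0 0 0.012 0 0;0 0 0.012 0 0;0 0 0.012 0 0;0 0 0.012 0 0"

```text
time: 13.48
tcp_pos: [0.5018, 0.0934, 0.1181]
tool_rot: [[1.0, 0.015, 0.0], [0.015, -1.0, -0.0], [0.0, 0.0, -1.0]]
ft_force: [0.1, 0.1, -1.5]
gripper_width: 0.0194
grip_force: 58.9
```

>>> apply_moves:
  plan: "0 0 0.012 0 0;0 0 0.012 0 0;0 0 0.012 0 0;0 0 0.012 0 0;0 0 0.012 0 0"

```text
time: 13.9
tcp_pos: [0.5027, 0.0337, 0.1178]
tool_rot: [[1.0, 0.015, 0.0], [0.015, -1.0, -0.0], [0.0, 0.0, -1.0]]
ft_force: [0.0, 1.1, -1.1]
gripper_width: 0.019
grip_force: 58.9
```

>>> apply_moves:
  plan: "0 0 0.012 0 0;0 0 0.012 0 0;0 0 0.012 0 0;0 0 0.012 0 0;0 0 0.012 0 0"

```text
time: 14.32
tcp_pos: [0.5036, -0.0262, 0.1178]
tool_rot: [[1.0, 0.016, -0.0], [0.016, -1.0, -0.0], [-0.0, 0.0, -1.0]]
ft_force: [0.0, 0.6, -1.4]
gripper_width: 0.0196
grip_force: 58.9
```

```bash
python3 g.py .503 -.081 .118 -89.1
```

```text
t 14.32 tcp [503.6 -26.2 117.8] yang -89.11 z [-0. -0. -1.] w 0.0196 F [ 0.   0.6 -1.4] q [ -4.3  19.2 109.5  -0.   51.3  84.8]
shift mm [-1.5 54.8 -0.2]
tool yaw rad (z down => minus) -0.0
```

>>> apply_moves:
  plan: "0 0 0.012 0 0;0 0 0.012 0 0;0 0 0.012 0 0;0 0 0.012 0 0;0 0 0.01 0 0"

```text
time: 14.73
tcp_pos: [0.5045, -0.0844, 0.1178]
tool_rot: [[1.0, 0.015, 0.0], [0.015, -1.0, -0.0], [0.0, 0.0, -1.0]]
ft_force: [0.7, 0.2, -1.4]
gripper_width: 0.019
grip_force: 58.9
```

>>> apply_moves:
  plan: "0 0 0 0 0;0 0 0 0 0;0 0 0 -0.02 0;0 0 0 -0.02 0;0 0 0 -0.02 0"

```text
time: 15.15
tcp_pos: [0.5042, -0.0823, 0.1782]
tool_rot: [[1.0, 0.016, -0.001], [0.016, -1.0, 0.001], [-0.001, -0.001, -1.0]]
ft_force: [0.5, -1.1, -0.5]
gripper_width: 0.0193
grip_force: 58.8
```

```bash
cat > chk.py <<'E'
from m import *
for c in('top','scene'):
    H=np.array([proj(c,p) for p in [(.452,.155,.045),(.656,.157,.045),(.660,-.074,.045),(.456,-.075,.045)]]).astype(np.int32)
    b=read_camera(c);blobs(c,b,cv2.convexHull(H))
    # tray: non-red spots
    T=np.array([proj(c,p) for p in [(.46,-.082,.012),(.654,-.079,.012),(.656,-.142,.012),(.461,-.145,.012)]]).astype(np.int32)
    M=cv2.fillConvexPoly(np.zeros((400,640),np.uint8),cv2.convexHull(T),1)
    hs=cv2.cvtColor(b,cv2.COLOR_RGB2HSV)
    bad=(((hs[...,0]>9)&(hs[...,0]<165))|(hs[...,1]<120))&(M>0)
    k,_,st,ce=cv2.connectedComponentsWithStats(bad.astype(np.uint8))
    for i in range(1,k):
        if st[i,4]>8: print(c,'tray',st[i].tolist(),np.round(at(c,*ce[i],.008)*1000)[:2])
    save(b,'last_%s.png'%c)
E
python3 chk.py; python3 g.py .551 -.008 .17 -89.1
```

```text
top blob [310, 133, 9, 8, 44] [313.9 136.8] [641. -16.]
top blob [309, 132, 28, 83, 1468] [326.2 178.5] [543. -45.]
top blob [278, 136, 8, 9, 46] [281.7 140. ] [632.  57.]
top blob [278, 158, 23, 21, 349] [288.4 168.1] [566.  40.]
top tray [339, 137, 30, 81, 2229] [ 557. -111.]
scene blob [280, 191, 12, 11, 74] [285.9 196.1] [499. -54.]
scene blob [269, 211, 8, 7, 44] [272.3 213.9] [551. -38.]
scene blob [280, 226, 27, 26, 403] [293.1 239.3] [561.  39.]
scene blob [244, 242, 6, 9, 43] [246.7 245.9] [640. -15.]
scene blob [270, 263, 9, 7, 52] [273.9 266.4] [630.  59.]
scene tray [263, 174, 12, 8, 28] [ 475. -147.]
scene tray [220, 185, 72, 55, 494] [556. -92.]
t 15.25 tcp [506.5 -82.7 180.7] yang -89.07 z [ 0.007 -0.001 -1.   ] w 0.0192 F [ 0.3 -0.7 -0.8] q [-10.6  15.8 103.8   0.   60.   78.5]
shift mm [ 45.6 -74.   11. ]
tool yaw rad (z down => minus) 0.001
```

>>> apply_moves:
  plan: "0 0.009 -0.015 0 0;0 0.012 -0.02 0 0;0 0.012 -0.02 0 0;0 0.009 -0.014 0 0;0 0.003 -0.005 0 0"

```text
time: 15.67
tcp_pos: [0.5489, -0.006, 0.1765]
tool_rot: [[1.0, 0.018, -0.001], [0.018, -1.0, 0.001], [-0.001, -0.001, -1.0]]
ft_force: [-0.3, 0.2, -1.1]
gripper_width: 0.0194
grip_force: 59.0
```

>>> apply_moves:
  plan: "0 0 0 0 0;0 0 0 0 0"

```text
time: 15.83
tcp_pos: [0.5475, -0.0083, 0.1769]
tool_rot: [[1.0, 0.016, -0.002], [0.016, -1.0, -0.001], [-0.002, 0.0, -1.0]]
ft_force: [-0.3, -1.4, -2.5]
gripper_width: 0.0192
grip_force: 59.0
```

```bash
python3 g.py .551 -.008 .118 -89.1
```

```text
t 15.83 tcp [547.5  -8.3 176.9] yang -89.05 z [-0.002 -0.001 -1.   ] w 0.0192 F [-0.3 -1.4 -2.5] q [-2.1 19.1 99.4 -0.  61.6 87. ]
shift mm [ 3.6 -0.3 58.9]
tool yaw rad (z down => minus) 0.001
```

>>> apply_moves:
  plan: "0 0.003 0 0.01 0;0 0 0 0.013 0;0 0 0 0.013 0;0 0 0 0.012 0;0 0 0 0.008 0"

```text
time: 16.25
tcp_pos: [0.5501, -0.0092, 0.1199]
tool_rot: [[1.0, 0.014, -0.003], [0.014, -1.0, -0.0], [-0.003, 0.0, -1.0]]
ft_force: [0.2, -0.6, -1.3]
gripper_width: 0.0193
grip_force: 59.0
```

>>> apply_moves:
  plan: "0 0 0 0.002 0;0 0 0 0 0;0 0 0 0 0"

```text
time: 16.5
tcp_pos: [0.5516, -0.0086, 0.1201]
tool_rot: [[1.0, 0.015, 0.001], [0.015, -1.0, -0.0], [0.001, 0.0, -1.0]]
ft_force: [0.1, -0.0, -1.3]
gripper_width: 0.0195
grip_force: 59.0
```

Now sweep 75 mm to y = -84, 2 mm lower.

>>> apply_moves:
  plan: "0 0 0.005 0.002 0;0 0 0.01 0 0;0 0 0.012 0 0;0 0 0.012 0 0;0 0 0.012 0 0"

```text
time: 16.92
tcp_pos: [0.5523, -0.0609, 0.1181]
tool_rot: [[1.0, 0.015, 0.001], [0.015, -1.0, -0.0], [0.001, 0.0, -1.0]]
ft_force: [0.4, -0.9, -1.9]
gripper_width: 0.0193
grip_force: 59.0
```

>>> apply_moves:
  plan: "0 0 0.012 0 0;0 0 0.012 0 0;0 0 0 0 0;0 0 0 -0.02 0;0 0 0 -0.02 0"

```text
time: 17.33
tcp_pos: [0.5515, -0.0834, 0.157]
tool_rot: [[1.0, 0.014, -0.004], [0.014, -1.0, 0.001], [-0.004, -0.001, -1.0]]
ft_force: [0.6, 0.0, -1.4]
gripper_width: 0.0195
grip_force: 59.0
```

>>> apply_moves:
  plan: "0 0 0 -0.02 0;0 0 0 0 0;0 0 0 0 0"

```text
time: 17.58
tcp_pos: [0.553, -0.0832, 0.1785]
tool_rot: [[1.0, 0.015, 0.002], [0.015, -1.0, -0.0], [0.002, 0.0, -1.0]]
ft_force: [-0.1, 0.6, -2.0]
gripper_width: 0.0194
grip_force: 59.2
```

```bash
python3 chk.py; python3 g.py .623 .110 .175 -89.1
```

```text
top blob [307, 132, 30, 83, 1993] [323.4 176.4] [548. -39.]
top blob [278, 136, 8, 9, 46] [281.7 140. ] [632.  57.]
top blob [278, 158, 23, 21, 359] [288.4 168.1] [566.  40.]
top tray [339, 137, 30, 81, 2229] [ 557. -111.]
scene blob [263, 202, 13, 11, 78] [269.7 207.9] [545. -54.]
scene blob [280, 226, 27, 26, 392] [293.2 239.4] [561.  40.]
scene blob [244, 242, 6, 9, 43] [246.7 245.9] [640. -15.]
scene blob [270, 263, 9, 7, 52] [273.9 266.4] [630.  59.]
scene tray [246, 178, 22, 18, 81] [ 514. -145.]
scene tray [220, 186, 72, 54, 521] [557. -92.]
t 17.68 tcp [551.7 -83.  176.6] yang -89.11 z [-0.002  0.    -1.   ] w 0.0193 F [-0.5  0.2 -1.9] q [-9.7 20.  98.1  0.  62.1 79.4]
shift mm [  74.3 -191.9    1.5]
tool yaw rad (z down => minus) -0.0
```

View pics/last_scene.png

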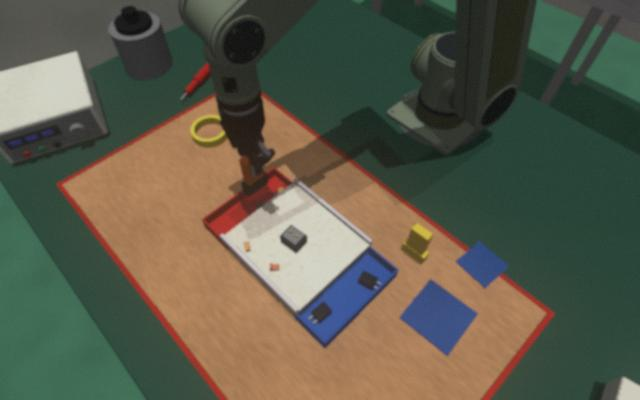

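Four blobs are accounted for: the disc, brass chip and square have left the plate, and the brass chip shows in the tray at (281,190). The adapter, plugs and tape are in place. I'll go on to the last lane, x≈624.

>>> apply_moves:
  plan: "0 0.006 -0.014 0 0;0 0.012 -0.028 0 0;0 0.014 -0.034 0 0;0 0.014 -0.034 0 0;0 0.012 -0.028 0 0"

```text
time: 18.1
tcp_pos: [0.6081, 0.0577, 0.1759]
tool_rot: [[1.0, 0.016, -0.003], [0.016, -1.0, 0.0], [-0.003, -0.0, -1.0]]
ft_force: [0.6, -1.0, -1.9]
gripper_width: 0.0195
grip_force: 59.0
```

>>> apply_moves:
  plan: "0 0.008 -0.02 0 0;0 0.004 -0.01 0 0;0 0 -0.002 0 0;0 0 0 0 0;0 0 0 0 0"

```text
time: 18.52
tcp_pos: [0.6191, 0.0867, 0.1771]
tool_rot: [[1.0, 0.015, -0.002], [0.015, -1.0, -0.001], [-0.002, 0.001, -1.0]]
ft_force: [0.3, 0.4, -1.8]
gripper_width: 0.0196
grip_force: 59.0
```

```bash
python3 g.py .624 .088 .118 -89.1
```

```text
t 18.52 tcp [619.1  86.7 177.1] yang -89.15 z [-0.002 -0.001 -1.   ] w 0.0196 F [ 0.3  0.4 -1.8] q [ 6.9 25.7 88.7 -0.  65.7 96.1]
shift mm [ 5.  -1.3 59.1]
tool yaw rad (z down => minus) -0.001
```

>>> apply_moves:
  plan: "0 0.004 -0.001 0.01 0;0 0 0 0.013 0;0 0 0 0.013 0;0 0 0 0.012 0;0 0 0 0.008 0"

```text
time: 18.93
tcp_pos: [0.623, 0.0875, 0.1199]
tool_rot: [[1.0, 0.014, -0.002], [0.014, -1.0, -0.001], [-0.002, 0.001, -1.0]]
ft_force: [0.3, -0.3, -1.5]
gripper_width: 0.0191
grip_force: 59.1
```

>>> apply_moves:
  plan: "0 0 0 0.002 0;0 0 0 0 0;0 0 0 0 0"

```text
time: 19.18
tcp_pos: [0.6242, 0.0885, 0.1202]
tool_rot: [[1.0, 0.015, 0.001], [0.015, -1.0, -0.0], [0.001, 0.0, -1.0]]
ft_force: [-0.3, -0.2, -1.3]
gripper_width: 0.0195
grip_force: 59.1
```

```bash
python3 g.py .624 .088 .118 -89.1;  python3 - <<'E'
from h import *
b=read_camera('scene');save(cv2.resize(b[180:310,210:380],(748,572),interpolation=cv2.INTER_CUBIC),'c4.png')
E
```

```text
t 19.18 tcp [624.2  88.5 120.2] yang -89.15 z [ 0.001 -0.    -1.   ] w 0.0195 F [-0.3 -0.2 -1.3] q [ 7.  28.9 92.2 -0.  58.9 96.2]
shift mm [-0.3  0.5  2.2]
tool yaw rad (z down => minus) -0.001
```

View pics/c4.png

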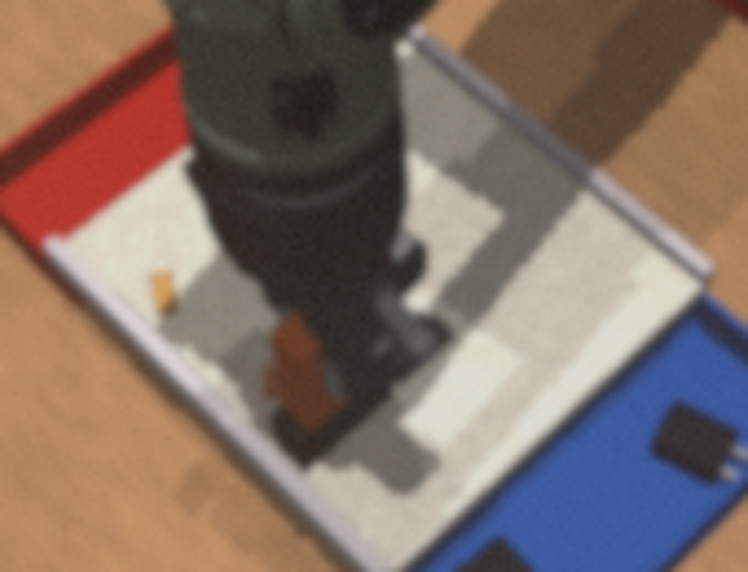

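The blade stands just inside the rim, with its lower corner at crop (300,465). The brass bar is ahead at (163,290) and well inside the blade's lane. Sweep.

>>> apply_moves:
  plan: "0 0 0.005 0.002 0;0 0 0.01 0 0;0 0 0.012 0 0;0 0 0.012 0 0;0 0 0.012 0 0"

```text
time: 19.65
tcp_pos: [0.6247, 0.0363, 0.118]
tool_rot: [[1.0, 0.015, 0.0], [0.015, -1.0, -0.0], [0.0, 0.0, -1.0]]
ft_force: [-0.9, 0.6, -1.5]
gripper_width: 0.0196
grip_force: 59.1
```

>>> apply_moves:
  plan: "0 0 0.012 0 0;0 0 0.012 0 0;0 0 0.012 0 0;0 0 0.012 0 0;0 0 0.012 0 0"

```text
time: 20.07
tcp_pos: [0.6256, -0.0234, 0.1178]
tool_rot: [[1.0, 0.015, 0.0], [0.015, -1.0, -0.0], [-0.0, 0.0, -1.0]]
ft_force: [0.3, -0.4, -1.5]
gripper_width: 0.0193
grip_force: 59.1
```

>>> apply_moves:
  plan: "0 0 0.012 0 0;0 0 0.012 0 0;0 0 0.012 0 0;0 0 0.012 0 0;0 0 0.012 0 0"

```text
time: 20.48
tcp_pos: [0.6265, -0.0833, 0.1178]
tool_rot: [[1.0, 0.016, -0.0], [0.016, -1.0, -0.0], [-0.0, 0.0, -1.0]]
ft_force: [-1.0, -0.3, -2.4]
gripper_width: 0.0193
grip_force: 59.1
```

>>> apply_moves:
  plan: "0 0 0.002 0 0;0 0 0 0 0;0 0 0 -0.02 0;0 0 0 -0.02 0;0 0 0 -0.02 0"

```text
time: 20.9
tcp_pos: [0.6263, -0.0834, 0.1781]
tool_rot: [[1.0, 0.016, -0.001], [0.016, -1.0, 0.001], [-0.001, -0.001, -1.0]]
ft_force: [0.9, -0.9, -1.2]
gripper_width: 0.0198
grip_force: 59.0
```

```bash
python3 g.py .454 .339 .18 -41; python3 chk.py
```

```text
t 20.9 tcp [626.3 -83.4 178.1] yang -89.08 z [-0.001  0.001 -1.   ] w 0.0198 F [ 0.9 -0.9 -1.2] q [-8.6 26.2 87.7  0.  66.2 80.4]
shift mm [-165.5 -425.1   -1.4]
tool yaw rad (z down => minus) -0.839
top blob [294, 132, 43, 83, 2783] [318.7 177.3] [545. -28.]
top blob [278, 158, 23, 21, 384] [288.5 168.2] [565.  40.]
top tray [339, 137, 30, 81, 2229] [ 557. -111.]
scene blob [273, 186, 22, 16, 45] [285.7 192.3] [493. -62.]
scene blob [236, 223, 13, 11, 88] [242.5 228.5] [621. -54.]
scene blob [280, 227, 27, 25, 367] [293.2 239.8] [562.  40.]
scene tray [220, 186, 72, 54, 513] [561. -92.]
scene tray [216, 200, 22, 16, 30] [ 600. -147.]
```

>>> apply_moves:
  plan: "0 -0.009 -0.022 0 0;0 -0.014 -0.036 0 0;0 -0.014 -0.036 0 0;0 -0.014 -0.036 0 0;0 -0.014 -0.036 0 0"

```text
time: 21.42
tcp_pos: [0.5573, 0.0825, 0.1764]
tool_rot: [[1.0, 0.015, -0.002], [0.015, -1.0, 0.0], [-0.002, -0.0, -1.0]]
ft_force: [1.1, 0.0, 0.0]
gripper_width: 0.0191
grip_force: 59.1
```

>>> apply_moves:
  plan: "0 -0.014 -0.036 0 0;0 -0.014 -0.036 0 0;0 -0.014 -0.036 0 0;0 -0.014 -0.036 0 0;0 -0.014 -0.036 0 0"

```text
time: 21.83
tcp_pos: [0.4843, 0.2614, 0.1765]
tool_rot: [[1.0, 0.016, -0.002], [0.016, -1.0, -0.001], [-0.002, 0.001, -1.0]]
ft_force: [0.2, 0.2, -1.6]
gripper_width: 0.0192
grip_force: 59.1
```

>>> apply_moves:
  plan: "0 -0.014 -0.036 0 0;0 -0.01 -0.025 0 0;0 -0.005 -0.012 0 0;0 0 0 0 0;0 0 0 0 0"

```text
time: 22.25
tcp_pos: [0.4555, 0.3322, 0.1768]
tool_rot: [[1.0, 0.017, -0.001], [0.017, -1.0, -0.002], [-0.001, 0.002, -1.0]]
ft_force: [-0.2, -1.2, -1.7]
gripper_width: 0.0193
grip_force: 59.2
```

```bash
python3 g.py .454 .339 .0765 -89; python3 chk.py; python3 - <<'E'
from h import *
b=cv2.imread('pics/last_scene.png')[...,::-1];a=cv2.imread('pics/last_top.png')[...,::-1]
im=np.zeros((520,800,3),np.uint8)
im[:,:300]=cv2.resize(a[120:230,325:388],(300,520),interpolation=cv2.INTER_CUBIC);im[:,300:]=cv2.resize(b[160:264,200:300],(500,520),interpolation=cv2.INTER_CUBIC)
save(im,'c5.png')
E
```

```text
t 22.25 tcp [455.5 332.2 176.8] yang -89.01 z [-0.001 -0.002 -1.   ] w 0.0193 F [-0.2 -1.2 -1.7] q [ 3.50e+01  2.05e+01  9.73e+01 -1.00e-01  6.23e+01  1.24e+02]
shift mm [ -1.3  -7.  100.3]
tool yaw rad (z down => minus) -0.0
top blob [278, 158, 23, 21, 384] [288.5 168.2] [565.  40.]
top tray [339, 137, 1, 21, 21] [631. -78.]
top tray [346, 137, 4, 4, 13] [654. -98.]
top tray [343, 144, 9, 9, 47] [629. -96.]
top tray [340, 167, 1, 31, 31] [545. -80.]
top tray [347, 181, 7, 7, 40] [ 540. -103.]
top tray [346, 198, 4, 6, 19] [501. -96.]
top tray [345, 206, 9, 8, 52] [ 480. -100.]
scene blob [280, 226, 27, 27, 405] [293.2 239.3] [561.  39.]
scene tray [220, 185, 72, 55, 526] [559. -92.]
```

View pics/c5.png

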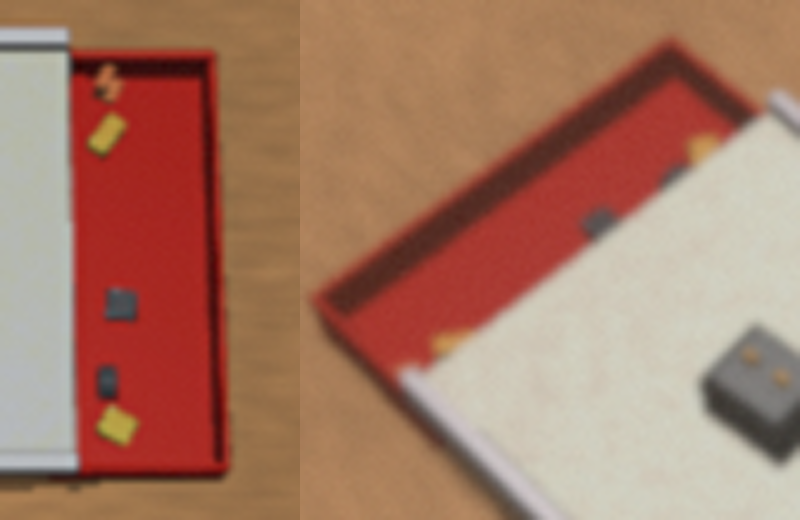

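All five offcuts lie in the tray: copper (107,82), brass bar (107,135), square (121,305), disc (107,382) and brass block (117,427) in the left crop. Now I'll set the scraper down.

>>> apply_moves:
  plan: "0 -0.001 -0.006 0.015 0;0 0 0 0.02 0;0 0 0 0.02 0;0 0 0 0.018 0;0 0 0 0.012 0"

```text
time: 22.77
tcp_pos: [0.455, 0.3362, 0.0909]
tool_rot: [[1.0, 0.013, -0.002], [0.013, -1.0, -0.002], [-0.002, 0.002, -1.0]]
ft_force: [1.3, -0.7, -1.0]
gripper_width: 0.0198
grip_force: 59.3
```

>>> apply_moves:
  plan: "0 0 0 0.006 0;0 0 0 0.004 0;0 0 0 0 0;0 0 0 0 0"

```text
time: 23.1
tcp_pos: [0.4557, 0.3381, 0.0834]
tool_rot: [[1.0, 0.015, 0.001], [0.015, -1.0, 0.001], [0.001, -0.001, -1.0]]
ft_force: [0.2, 0.9, -0.6]
gripper_width: 0.0191
grip_force: 59.3
```

```bash
python3 g.py .454 .339 .0756 -89
```

```text
t 23.1 tcp [455.7 338.1  83.4] yang -89.16 z [ 0.001  0.001 -1.   ] w 0.0191 F [ 0.2  0.9 -0.6] q [ 35.4  26.3 103.4  -0.   50.2 124.6]
shift mm [-1.7 -0.9  7.8]
tool yaw rad (z down => minus) -0.003
```

>>> apply_moves:
  plan: "0 0 0 0.003 0;0 0 0 0.002 0;0 0 0 0.002 0;0 0 0 0 0;0 0 0 0 0"

```text
time: 23.52
tcp_pos: [0.4549, 0.3384, 0.0758]
tool_rot: [[1.0, 0.016, 0.0], [0.016, -1.0, -0.0], [0.0, 0.0, -1.0]]
ft_force: [0.0, 0.3, -1.6]
gripper_width: 0.0195
grip_force: 59.4
```

>>> apply_moves:
  plan: "0 0 0 0.001 0;0 0 0 0 0;0 0 0 0 0"

```text
time: 23.77
tcp_pos: [0.455, 0.3385, 0.0756]
tool_rot: [[1.0, 0.016, 0.001], [0.016, -1.0, 0.0], [0.001, -0.0, -1.0]]
ft_force: [-2.3, -1.8, 4.7]
gripper_width: 0.0191
grip_force: 59.9
```

Contact felt, so I'll release and retreat upward.

>>> apply_moves:
  plan: "0.3 0 0 0 0;0.6 0 0 0 0;1 0 0 0 0;1 0 0 0 0;1 0 0 0 0"

```text
time: 24.18
tcp_pos: [0.455, 0.3383, 0.0746]
tool_rot: [[1.0, 0.015, -0.0], [0.015, -1.0, -0.0], [-0.0, 0.0, -1.0]]
ft_force: [0.5, -0.2, 0.5]
gripper_width: 0.0728
grip_force: 0.0
```

>>> apply_moves:
  plan: "1 0 0 0 0;1 0 0 0 0;1 0 0 0 0;1 0 0 -0.015 0;1 0 0 -0.03 0"

```text
time: 24.6
tcp_pos: [0.4529, 0.3368, 0.1169]
tool_rot: [[1.0, 0.015, -0.007], [0.015, -1.0, -0.005], [-0.007, 0.005, -1.0]]
ft_force: [-0.1, -0.3, -0.1]
gripper_width: 0.0854
grip_force: 0.0
```

>>> apply_moves:
  plan: "1 0 0 -0.03 0;1 0 0 -0.03 0;1 0 0 -0.02 0;1 0 0 0 0;1 0 0 0 0"

```text
time: 25.02
tcp_pos: [0.4553, 0.3386, 0.2008]
tool_rot: [[1.0, 0.016, 0.002], [0.016, -1.0, 0.001], [0.002, -0.001, -1.0]]
ft_force: [0.3, 0.0, -0.1]
gripper_width: 0.0855
grip_force: 0.0
```

```bash
python3 g.py; python3 chk.py | grep top; python3 - <<'E'
from m import *
b=read_camera('scene'); hs=cv2.cvtColor(b,cv2.COLOR_RGB2HSV)
save(cv2.resize(b[230:370,380:520],(560,560),interpolation=cv2.INTER_CUBIC),'fin.png')
E
```

```text
t 25.02 tcp [455.3 338.6 200.8] yang -89.11 z [ 0.002  0.001 -1.   ] w 0.0855 F [ 0.3  0.  -0.1] q [ 35.5  19.5  95.   -0.   65.3 124.6]
top blob [278, 158, 23, 21, 385] [288.5 168.2] [565.  40.]
top tray [339, 137, 1, 21, 21] [631. -78.]
top tray [346, 137, 4, 4, 14] [653. -98.]
top tray [343, 144, 9, 9, 46] [629. -97.]
top tray [340, 167, 1, 31, 31] [545. -80.]
top tray [347, 181, 7, 7, 41] [ 541. -103.]
top tray [346, 198, 4, 6, 19] [501. -96.]
top tray [345, 206, 9, 8, 52] [ 480. -100.]
```

View pics/fin.png

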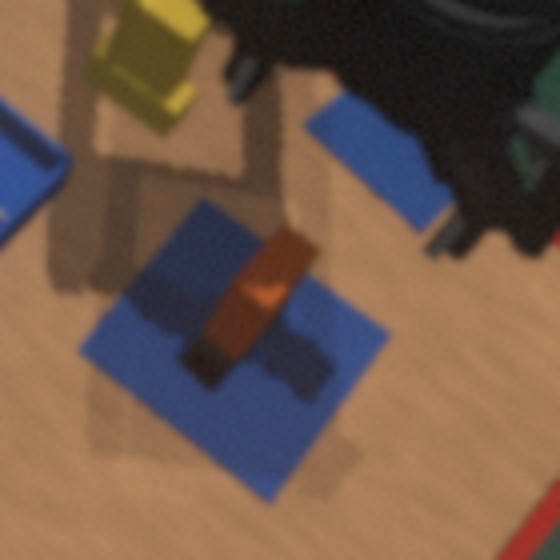

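```bash
python3 - <<'E'
from h import *
for n,z,hx in(('bottom',.004,.027),('blade top',.034,.027),('grip top',.1,.02)):
    print(n,[tuple(int(4*(v-o)) for v,o in zip(proj('scene',(.455+sx*hx,.3385+sy*.01,z)),(380,230))) for sx,sy in((1,1),(1,-1),(-1,-1),(-1,1))])
E
```

```text
bottom [(211, 388), (177, 359), (245, 285), (278, 313)]
blade top [(225, 366), (190, 336), (260, 261), (294, 290)]
grip top [(269, 303), (232, 272), (286, 213), (324, 243)]
```

The projected upright outline matches the picture: base corner (211,388), grip top (269,303) to (324,243). The scraper is standing centred on its pad, so I'm handing in.

```bash
python3 -c "
from h import *
print(r.job_done())"
```

```text
the job is handed in; nothing more can be done
None
```

I handed the job in at about 25 s of the 64 s allowed: the last pictures show all five offcuts in the red tray, the adapter in place and the scraper standing centred on its blue pad, but the hand-in gave no verdict.

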